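# Clear the jammed bead chute

### The job

The two big beads have jammed in the sloping wooden bead chute: the upper bead pins the lower one against the side wall, so neither can pass the narrow opening. Nudge the blocking upper bead back up the slope so that the lower one rolls free, then get out of the way so that both beads roll down into the felt-lined catch end of the chute and come to rest there. Do not lift a bead out of the chute.

Things in the scene. Friction and masses are not known exactly. Their poses are not given: they have to be found in the camera images.
- chute: Fixed sloping wooden trough, 306 mm long, 98 wide, 82 wide inside; walls 28 mm high over its floor. Origin: on the table under its middle. x: uphill along the chute (12 deg slope, low end towards the robot), y: across, to the left looking uphill, z up. Floor height above the table: 0.046 + 0.213 x (m, chute x). Inner faces at x = +-0.14, y = +-0.041. Grey felt on the catch end's floor, x -0.14 to -0.045.
- opening (a point): Middle of the 48 mm wide narrow opening, on the floor, at chute x -0.037, y +0.017; axes as the chute's. It lies between the left wall (chute y +0.041) and the tip (y -0.007) of a white slanted guide bar, 28 mm high, whose upper face runs from there uphill to the right wall at chute x -0.016. Beads pass it one at a time; fingers standing in front of it are in their way.
- red_bead: Glossy red lacquered bead, a ball 44 mm across, 45 g, rolls freely; origin at its centre. Jammed with the blue one, in either order: the lower lies on the bar at the right wall (chute x -0.009, y -0.019), the upper (blocking) touches it and the left wall (x 0.013, y 0.019). Downhill of the upper bead 38 mm are free between left wall and lower bead; uphill of it 100 mm are free.
- blue_bead: Glossy blue lacquered bead, else like the red one; origin at its centre. The lower bead rolls along the bar and out once the upper one is about 25 mm or more further up and the way is clear (75 mm up leaves room for closed fingers 30 mm thick standing under the upper bead); the upper follows when let go. Rolling takes about 1 s.
Mind the look-alikes: they are no part of the job. Of the things like the blue_bead, leave any that is turquoise or yellow; of the rest the smaller one is meant.

How it is judged:
On the way:
1. the blocking bead is nudged at least 10 mm back up the chute (x of any of red_bead, blue_bead in the frame of chute above 0.023 m), for 0.1 s.
At the end, for the whole second after the job is handed in: Both beads lie at rest (under 30 mm/s) between the walls of the chute's felt-lined catch end, their centres at least 25 mm downhill of the white bar's tip (x of red_bead in the frame of chute between -0.15 and -0.062 m and x of blue_bead in the frame of chute between -0.15 and -0.062 m and y of red_bead in the frame of chute between -0.035 and 0.035 m and y of blue_bead in the frame of chute between -0.035 and 0.035 m and z of each of red_bead, blue_bead in the frame of chute above 0.02 m and linear speed of each of red_bead, blue_bead below 0.03 m/s); the robot touches nothing.
It fails at once if a bead is lifted out of the chute (its centre over 130 mm above the table; it is below 100 mm anywhere on the chute floor) (z of any of red_bead, blue_bead in the frame of chute above 0.13 m).
It also fails if it takes over 35 s, if anything falls off the work surface, if the arm or the gripper's body presses on something with over 40 N, if the wrist force passes 120 N, or if a joint passes its speed limit or range.

### The arm

A 7-joint arm with a two-finger parallel gripper is mounted at the origin on a cart in front of the work surface, level with it; the furniture and walls round the work are solid. World frame = base frame: x ahead of the robot, y to its left, z up, the work surface at z = 0. Lengths are in m, angles in rad, forces in N, time in s.
With the tool pointing down it reaches from about 0.425 to 0.875 m from the base axis. Payload 8.4 kg.
Tool frame: the origin (TCP) lies between the finger pads; the fingertips stand ctrl.tip_extent ahead of it and the grasp point (between the pads) lies 3 mm ahead of it (ctrl.tip_extent is the distance from the TCP to the fingertips, in m); x points along the fingers, y is the direction in which the jaws open and shut, and the axes are right-handed (so a half turn about x gives the same grasp; the last joint's range is limited). The gripper opens to 87 mm and grips with 3 to 60 N. Pads are 19 mm wide; open, the fingers measure 117 mm over their backs; the gripper's body (75 mm by 190 mm) begins 51 mm behind the grasp point.
Start: joints at [-1.275, 0.333, 0.04, 1.465, -0.013, 1.343, -0.059], TCP at [0.25, 0.6, 0.245] pointing down, gripper open.
Joint ranges: [-2.58, 2.58], [-0.38, 2.09], [-1.3, 1.39], [0.25, 2.4], [-1.5, 4.64], [0.08, 2.09], [-2.65, 2.65]. Speed limits (rad/s): [2.22, 2.22, 2.79, 2.79, 3.14, 3.14, 3.14].

### API

Orientations are given as a unit quaternion [x, y, z, w].
In Python, from rig import ctrl gives the robot as it stands.
- The arm moves only by the tool arm_command, never from a script. Its arguments are lists of equal length, an entry for each row: "claw": the opening, from -1 (shut) to 1 (fully open), so that 0 is half open; "dp": the shift along the tool's x, y, z as a fraction of full scale, a list of three; "roll": the turn about the tool's x as a fraction of full scale. A call has 1 to 12 rows; each row is the pose to reach, as a shift and turn from the pose commanded when the call began, along the tool's axes at that moment; what a row does not reach only later rows make up. Full scale, the value 1, is 0.15 m for a shift and 30 degrees for a turn. A row lasts 1/8 s, in which the tool goes at most 62.5 mm and 10.7 degrees, less where a joint would pass 70% of its speed; a pose out of reach is approached as far as the arm can. A call with a number of a shift or a turn outside -1 to 1 is refused whole. A call with a gripper value outside its range is refused whole. The fingers move at their own pace and stop on an object; "newtons" is the grip in N (left out, the last holds). Time passes only in rows, so rows that repeat a pose let the fingers close. It gives the time, the measured TCP pose, the force and the opening at its end, in the units of the state.
- ctrl.get_obs(): the state, without advancing time (a new reading comes with each control period).
- ctrl.capture(name): name is "scene" or "top"; returns the picture (420x560x3 uint8, blue, green, red); there is no depth.
- ctrl.camera_model(name): a dict with "fovy" (degrees; the focal length in pixels is half the picture's height over the tangent of half this angle, whatever the lens; pixels are square), "cx", "cy" (the principal point, pixels), "T" (4x4, takes a point from camera to world coordinates). Camera axes: x right, y up, looking along -z (the intrinsics and any distortion apply to the point x, -y, -z); pixel columns grow to the right and rows downward; lengths in m; the calibration is good to about 2 mm. A picture is of the moment at which its call begins. camera_model takes no time and is no camera call.
- ctrl.finish_job(): hands the job in, once; it reports no verdict.
Trained networks look in the newest picture that a camera, given by its name, has taken for a name from the list of things; names that differ only in an ending like _2 or _b are one class to them, and where a whole thing is asked for, a point or a joint stands for the part that bears it (a point fixed in the world has none). Each returns a list of dicts, best first, with "p" (0 to 1); they miss things now and then, are a little off and sometimes report something else, mostly with a low value. They report only what shows in the picture. A call takes as long as a camera call. They do not tell look-alikes from the thing itself.
- ctrl.find_in(camera, label): "box" ([left, top, right, bottom] as shares, 0 to 1, of the picture: columns of its width, rows of its height, round what is visible of it).
- ctrl.outline_of(camera, label): "mask" (420x560 bool, what is visible of it) and "box" ([left, top, right, bottom] as shares, 0 to 1, of the picture: columns of its width, rows of its height, round what is visible of it).
- ctrl.tip_of(camera, label): "location" ([column, row] as shares, 0 to 1, of the picture: columns of its width, rows of its height: a listed point, or the origin of a listed thing).
The state is a dict: "clock": time; "qpos": joint angles; "qvel": joint speeds; "effort": joint torques, N m; "position": TCP position; "ee_rot": TCP orientation; "force": force on the tool from outside, world axes, zero at the start; "torque": the same for the moment, N m; "opening": finger opening in m.
Only numpy, scipy, OpenCV 4.12 (cv2) and the standard library are available. Lean on these libraries where they do the work, as an engineer would, in place of code of your own. Each camera call takes 0.05 s, during which the arm holds its last target.

## Working session

There is one attempt and no reset: what is moved stays moved. The work goes in short steps, Python scripts to look and compute and a tool call to move; the robot and the scene stay as the last step left them, time stands still between calls to the robot, and variables do not carry over. Pictures are saved under pics/ and viewed, and the job is handed in when it is done.

Besides the shell and the picture viewer there is one more tool, called after "Emit:" as name([rows], argument=value, ...), one row to a line, values as JSON. arm_command: Moves the arm, as the interface text tells. Shift numbers are shares of 0.15 m and turn numbers shares of 30 degrees, none past 1 either way. Its arguments: {"type":"object","properties":{"claw":{"type":"array"},"dp":{"type":"array"},"roll":{"type":"array"},"newtons":{"type":"number"}},"required":["claw","dp","roll"]}

```bash
mkdir -p pics; ls; python3 - <<'E'
from rig import ctrl
import cv2
for n in("scene","top"):
    cv2.imwrite(f"pics/{n}0.png",ctrl.capture(n))
    m=ctrl.camera_model(n);print(n,m)
print(ctrl.get_obs(),ctrl.tip_extent)
for l in("chute","opening","red_bead","blue_bead"):
    for n in("scene","top"):
        print(n,l,[(round(d['p'],2),[round(v,4) for v in d['location']]) for d in ctrl.tip_of(n,l)][:4])
E
```

```text
pics
scene {'fovy': 42.31528042073402, 'cx': 269.19679243626, 'cy': 215.6883277468471, 'T': array([[-0.67682252,  0.43180158, -0.59620355,  0.08030065],
       [-0.73594028, -0.37773616,  0.56187837,  0.50912018],
       [ 0.01741233,  0.81906214,  0.57344051,  0.57654956],
       [ 0.        ,  0.        ,  0.        ,  1.        ]])}
top {'fovy': 42.61037480575009, 'cx': 278.56346851590996, 'cy': 208.8113649227004, 'T': array([[ 0.01802409,  0.99081805, -0.13399522,  0.47675622],
       [-0.99952932,  0.0211835 ,  0.02219026,  0.03924687],
       [ 0.024825  ,  0.1335322 ,  0.9907335 ,  0.92149619],
       [ 0.        ,  0.        ,  0.        ,  1.        ]])}
{'clock': 0.1, 'qpos': array([-1.27519696,  0.33385539,  0.03987607,  1.4662049 , -0.01339227,
        1.34326893, -0.05852909]), 'qvel': array([ 0.00023483, -0.00385976,  0.00144023, -0.00035879, -0.00049897,
        0.00117125,  0.00079609]), 'effort': array([ 3.93121823e-03, -6.57823563e+01,  1.34005040e+00, -4.04698849e+01,
       -5.96282445e-02,  4.10675362e-02,  7.06177320e-05]), 'position': array([0.24987998, 0.59962437, 0.24372763]), 'ee_rot': array([ 0.13817782,  0.69343587, -0.13920971,  0.69330674]), 'force': array([ 0.1520303 ,  0.31747894, -0.86354794]), 'torque': array([-0.00045369,  0.04338644,  0.04215522]), 'opening': 0.0871322960666434} 0.022
scene chute [(0.8, [0.5355, 0.6783])]
top chute [(0.76, [0.482, 0.6302])]
scene opening [(0.9, [0.5687, 0.6674])]
top opening [(0.97, [0.4788, 0.6814])]
scene red_bead [(0.64, [0.5561, 0.589])]
top red_bead [(0.59, [0.5064, 0.625])]
scene blue_bead [(0.86, [0.3141, 0.6319]), (0.79, [0.4077, 0.7531]), (0.75, [0.5125, 0.5971]), (0.74, [0.625, 0.5212])]
top blue_bead [(0.98, [0.4573, 0.6114]), (0.98, [0.3425, 0.4152]), (0.82, [0.653, 0.5679]), (0.66, [0.3213, 0.6238])]
```

View pics/scene0.png

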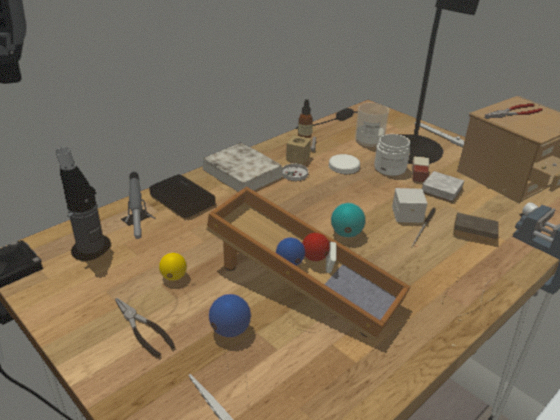

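View pics/top0.png

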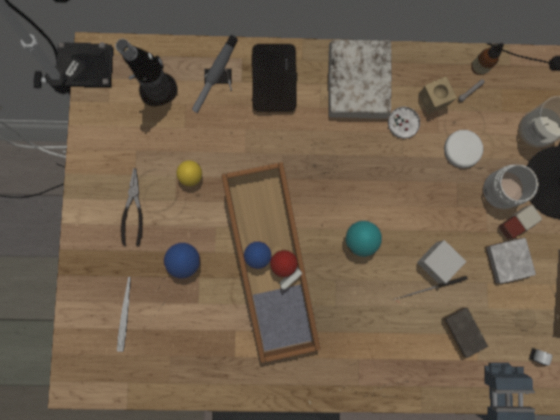

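```bash
cat > h.py <<'E'
import numpy as np,cv2
from rig import ctrl
def proj(n,P):
    m=ctrl.camera_model(n);T=m['T'];f=210/np.tan(np.radians(m['fovy']/2))
    p=(np.asarray(P,float)-T[:3,3])@T[:3,:3]
    return np.c_[m['cx']+f*p[...,0]/-p[...,2], m['cy']+f*p[...,1]/p[...,2]]
def ch2w(c,p):
    p=np.asarray(p,float);s,k=np.sin(c[2]),np.cos(c[2])
    return np.c_[c[0]+k*p[:,0]-s*p[:,1],c[1]+s*p[:,0]+k*p[:,1],p[:,2]]
fl=lambda x:0.046+0.213*x
C12,S12=np.cos(np.radians(12)),np.sin(np.radians(12))
def bead(x,y): return [x,y,fl(x)+0.022/C12]
E
python3 - <<'E'
import cv2
from h import *
a=cv2.imread('pics/top0.png')[155:370,205:335];b=cv2.imread('pics/scene0.png')[180:340,195:415]
cv2.imwrite('pics/c1.png',cv2.resize(a,None,fx=2.75,fy=2.75,interpolation=2))
cv2.imwrite('pics/c2.png',cv2.resize(b,None,fx=3.6,fy=3.6,interpolation=2))
E
```

```text
(no output)
```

View pics/c1.png

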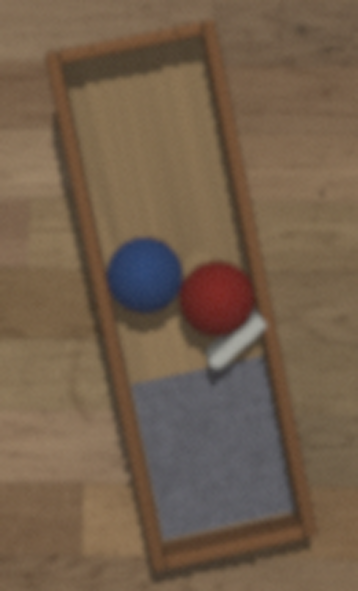

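View pics/c2.png

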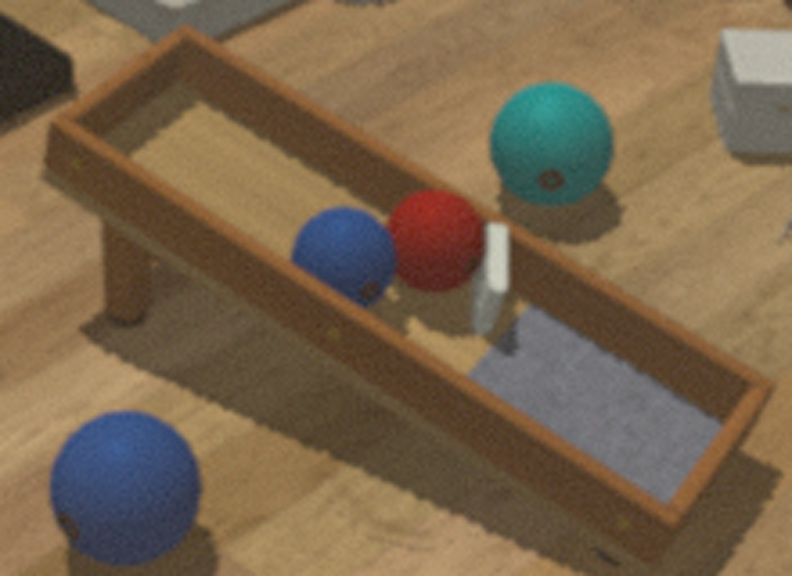

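```bash
python3 - <<'E'
from h import *
from scipy.optimize import least_squares
def top(x,y): # wall-top corner; slope-normal walls
    return None
L=0.153
# outer end at slope distance 0.153 from floor origin (approx), normal height .028
def corner(s,y):
    return [s*L*1.0-0.028*S12, y, fl(s*L)+0.028*C12]
pts=[corner(1,.049),corner(1,-.049),corner(-1,.049),corner(-1,-.049)]
B=[bead(.013,.019),bead(-.009,-.019)]
ot=np.array([[222.5,175],[282.1,163.7],[262.1,364.8],[318.5,352.5],[257.5,254.7],[283.8,263.3]])
os_=np.array([[208.9,213.9],[246.4,187.8],[380.6,325.3],[409.4,285.6],[290.7,250.5],[316.5,246.9]])
P=np.array(pts+B)
def r(c,which):
    e=[]
    if 't' in which:e.append(proj('top',ch2w(c,P))-ot)
    if 's' in which:e.append(proj('scene',ch2w(c,P))-os_)
    return np.concatenate(e).ravel()
for w in('t','s','ts'):
    s=least_squares(r,[.5,.05,.1],args=(w,));print(w,s.x,np.degrees(s.x[2]));print(s.fun.reshape(-1,2).round(1).tolist())
E
```

```text
t [0.50822745 0.03067246 0.22236632] 12.740651909300265
[[-1.7, -2.2], [1.0, -3.2], [-1.5, 1.9], [2.3, 1.1], [-0.0, 0.9], [0.0, 1.3]]
s [0.51018186 0.03161746 0.2169496 ] 12.430296608337983
[[-2.8, -3.5], [-1.6, -4.4], [3.2, 2.2], [3.3, 1.5], [-1.3, 0.3], [-1.4, -1.0]]
ts [0.50917248 0.03127039 0.22046224] 12.63155567214831
[[-1.9, -2.9], [0.8, -3.8], [-2.0, 1.3], [1.8, 0.6], [-0.4, 0.3], [-0.3, 0.7], [-2.3, -3.1], [-1.3, -4.1], [4.2, 2.3], [4.0, 1.5], [-0.6, 0.5], [-0.8, -0.8]]
```

```bash
cat >> h.py <<'E'
from scipy.spatial.transform import Rotation as R
CH=[0.5091,0.0313,0.2200]
def plan(x,y,tipz_above_floor=None,z=None):
    o=ctrl.get_obs();Rm=R.from_quat(o['ee_rot']).as_matrix()
    zz=z if z is not None else fl(x)+tipz_above_floor+ctrl.tip_extent
    w=ch2w(CH,[[x,y,zz]])[0]
    d=(w-o['position'])@Rm/0.15
    yw=np.degrees(np.arctan2(Rm[1,1],Rm[0,1]))
    print('t',o['clock'],'pos',o['position'].round(4),'F',o['force'].round(1),'target',w.round(4),'dp',d.round(3),'jaw yaw',yw.round(2),'x axis',Rm[:,0].round(3),'z axis',Rm[:,2].round(3))
    return w,d
E
python3 - <<'E'
from h import *
plan(-0.034,0.018,z=0.22)
E
```

```text
t 0.5 pos [0.25   0.5999 0.2445] F [-0.5  0.3 -0.2] target [0.472  0.0414 0.22  ] dp [ 0.164 -2.868  2.798] jaw yaw 67.38 x axis [-0. -0. -1.] z axis [ 0.923 -0.385  0.   ]
```

Emit:
arm_command([
  [0,-0.2,0.2],
  [0,-0.45,0.44],
  [0.05,-0.7,0.68],
  [0.1,-0.9,0.88],
  [0.16,-1,0.98],
], claw=[-1,-1,-1,-1,-1], roll=[0.2,0.45,0.7,0.9,1], newtons=20)

```text
clock: 1.12
position: [0.3292, 0.4031, 0.2208]
ee_rot: [0.315, 0.633, -0.314, 0.633]
force: [-0.4, 0.6, -0.5]
opening: 0.0452
```

```bash
python3 - <<'E'
from h import *
plan(-0.034,0.018,z=0.22)
print(ctrl.get_obs()['opening'])
E
```

```text
t 1.125 pos [0.3292 0.4031 0.2208] F [-0.4  0.6 -0.5] target [0.472  0.0414 0.22  ] dp [ 0.004 -0.696  2.497] jaw yaw 37.12 x axis [ 0.001  0.001 -1.   ] z axis [ 0.604 -0.797 -0.   ]
0.045181320733737027
```

Emit:
arm_command([
  [0,-0.1,0.3],
  [0,-0.2,0.65],
  [0,-0.25,0.9],
  [0,-0.28,1],
], claw=[-1,-1,-1,-1], roll=[0.25,0.5,0.75,0.82])

```text
clock: 1.62
position: [0.3864, 0.2592, 0.2207]
ee_rot: [0.442, 0.552, -0.442, 0.552]
force: [-0.1, 0.7, 0.0]
opening: 0.0054
```

```bash
python3 - <<'E'
from h import *
plan(-0.034,0.018,z=0.22)
E
```

```text
t 1.625 pos [0.3864 0.2592 0.2207] F [-0.1  0.7  0. ] target [0.472  0.0414 0.22  ] dp [0.004 0.24  1.541] jaw yaw 12.61 x axis [ 0.  0. -1.] z axis [ 0.218 -0.976 -0.   ]
```

Emit:
arm_command([
  [0,0.05,0.3],
  [0,0.1,0.6],
  [0,0.2,0.9],
  [0,0.24,1],
], claw=[-1,-1,-1,-1], roll=[0,0,0,0])

```text
clock: 2.12
position: [0.4551, 0.1208, 0.2207]
ee_rot: [0.441, 0.552, -0.441, 0.553]
force: [-0.4, 1.3, 0.0]
opening: 0.0005
```

Emit:
arm_command([
  [0,0,0.25],
  [0,0,0.45],
  [0,0,0.54],
  [0,0,0.54],
], claw=[-1,-1,-1,-1], roll=[0,0,0,0])

```text
clock: 2.62
position: [0.472, 0.0435, 0.2205]
ee_rot: [0.441, 0.553, -0.441, 0.553]
force: [0.8, 0.0, -0.1]
opening: 0.0006
```

```bash
python3 - <<'E'
from h import *
plan(-0.034,0.018,z=0.22)
plan(-0.034,0.018,0.035)
plan(-0.034,0.018,0.01)
for n in('top','scene'):
    im=ctrl.capture(n)
    o=ctrl.get_obs()['position'];p=proj(n,[o+[0,0,-.022]])[0];print(n,p)
    for q in proj(n,ch2w(CH,[[.14,.041,fl(.14)],[.14,-.041,fl(.14)],[-.14,.041,fl(-.14)],[-.14,-.041,fl(-.14)],[-.037,-.007,fl(-.037)],[-.034,.018,fl(-.034)]])): cv2.circle(im,tuple(int(round(v)) for v in q),1,(0,255,0),-1)
    cv2.circle(im,tuple(int(round(v)) for v in p),1,(255,0,255),-1)
    im=im[150:370,190:410]
    cv2.imwrite(f'pics/{n}1.png',cv2.resize(im,None,fx=2.7,fy=2.7))
E
```

```text
t 2.625 pos [0.472  0.0435 0.2205] F [ 0.8  0.  -0.1] target [0.472  0.0414 0.22  ] dp [ 0.004 -0.003  0.014] jaw yaw 12.81 x axis [-0.  0. -1.] z axis [ 0.222 -0.975 -0.   ]
t 2.625 pos [0.472  0.0435 0.2205] F [ 0.8  0.  -0.1] target [0.472  0.0414 0.0958] dp [ 0.832 -0.003  0.014] jaw yaw 12.81 x axis [-0.  0. -1.] z axis [ 0.222 -0.975 -0.   ]
t 2.625 pos [0.472  0.0435 0.2205] F [ 0.8  0.  -0.1] target [0.472  0.0414 0.0708] dp [ 0.999 -0.003  0.014] jaw yaw 12.81 x axis [-0.  0. -1.] z axis [ 0.222 -0.975 -0.   ]
top [261.19135463 285.0509575 ]
scene [322.86364216 189.0939024 ]
```

View pics/top1.png

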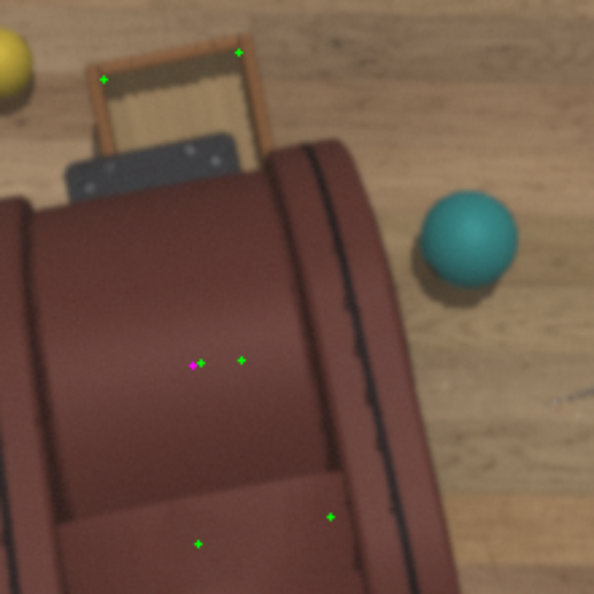

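View pics/scene1.png

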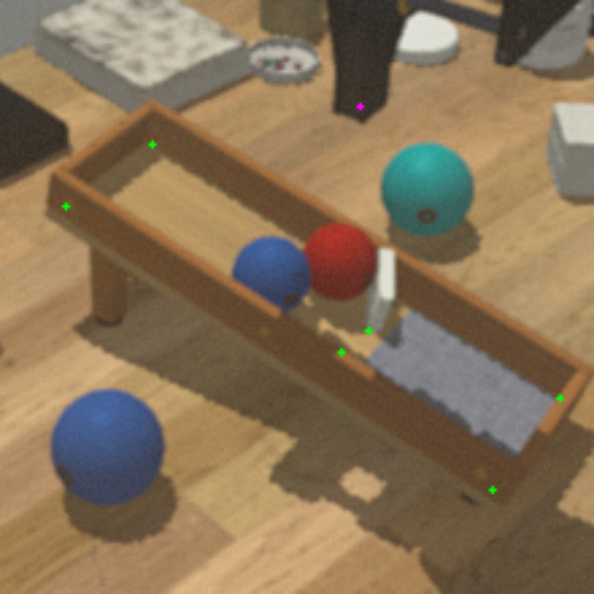

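Emit:
arm_command([
  [0.25,0,0],
  [0.6,0,0],
  [0.82,0,0],
  [0.82,0,0],
], claw=[-1,-1,-1,-1], roll=[0,0,0,0])

```text
clock: 3.22
position: [0.47, 0.0438, 0.0957]
ee_rot: [0.439, 0.554, -0.442, 0.552]
force: [-0.1, -0.5, 0.5]
opening: 0.0002
```

```bash
python3 - <<'E'
from h import *
plan(-0.034,0.018,0.01)
for n in('scene',):
    im=ctrl.capture(n)
    o=ctrl.get_obs()['position'];p=proj(n,[o+[0,0,-.022]])[0]
    cv2.circle(im,tuple(int(round(v)) for v in p),1,(255,0,255),-1)
    im=im[150:370,190:410]
    cv2.imwrite(f'pics/{n}2.png',cv2.resize(im,None,fx=2.7,fy=2.7))
E
```

```text
t 3.225 pos [0.47   0.0438 0.0957] F [-0.1 -0.5  0.5] target [0.472  0.0414 0.0708] dp [0.166 0.01  0.018] jaw yaw 12.89 x axis [-0.004 -0.002 -1.   ] z axis [ 0.223 -0.975  0.001]
```

View pics/scene2.png

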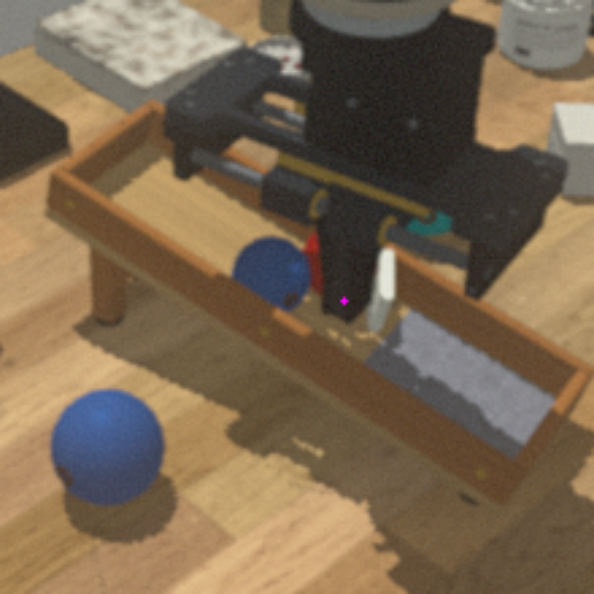

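Emit:
arm_command([
  [0,0.01,0.02],
  [0.1,0.01,0.02],
  [0.16,0.01,0.02],
], claw=[-1,-1,-1], roll=[0,0,0])

```text
clock: 3.65
position: [0.474, 0.0405, 0.073]
ee_rot: [0.441, 0.553, -0.441, 0.553]
force: [0.1, 0.3, -0.7]
opening: 0.0003
```

```bash
python3 - <<'E'
from h import *
plan(0.053,0.018,0.01)
E
```

```text
t 3.65 pos [0.474  0.0405 0.073 ] F [ 0.1  0.3 -0.7] target [0.5569 0.0604 0.0893] dp [-0.108  0.569 -0.007] jaw yaw 12.78 x axis [ 0.  0. -1.] z axis [ 0.221 -0.975 -0.   ]
```

Emit:
arm_command([
  [-0.01,0.06,0],
  [-0.03,0.14,0],
  [-0.045,0.22,0],
  [-0.06,0.3,0],
  [-0.08,0.38,0],
  [-0.095,0.46,0],
  [-0.11,0.52,0],
  [-0.115,0.56,0],
  [-0.115,0.57,0],
  [-0.115,0.57,0],
  [-0.115,0.57,0],
  [-0.115,0.57,0],
], claw=[-1,-1,-1,-1,-1,-1,-1,-1,-1,-1,-1,-1], roll=[0,0,0,0,0,0,0,0,0,0,0,0])

```text
clock: 5.15
position: [0.5569, 0.059, 0.0908]
ee_rot: [0.441, 0.553, -0.442, 0.552]
force: [-6.3, -2.0, 5.5]
opening: 0.0006
```

```bash
python3 - <<'E'
from h import *
plan(0.053,0.018,0.01)
im=np.hstack([cv2.resize(ctrl.capture(n)[150:370,190:410],None,fx=1.8,fy=1.8) for n in('scene','top')])
cv2.imwrite('pics/p3.png',im)
E
```

```text
t 5.15 pos [0.5569 0.059  0.0908] F [-6.3 -2.   5.5] target [0.5569 0.0604 0.0893] dp [ 0.01   0.002 -0.009] jaw yaw 12.76 x axis [-0.001 -0.    -1.   ] z axis [ 0.221 -0.975 -0.   ]
```

View pics/p3.png

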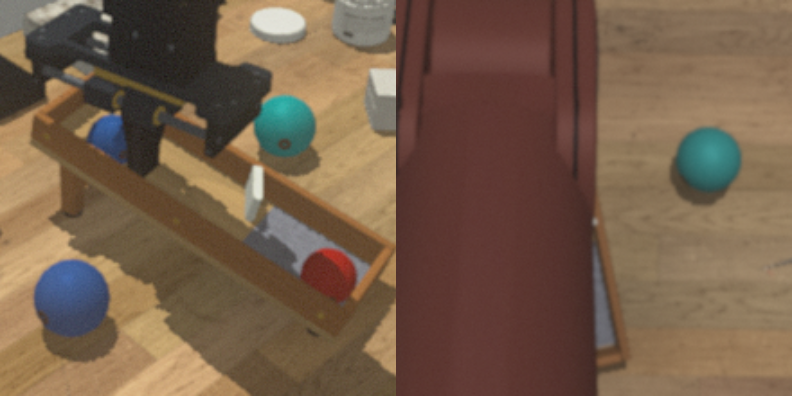

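Emit:
arm_command([
  [0.005,-0.04,0],
  [0.01,-0.08,0],
  [0.01,-0.08,0],
], claw=[-1,-1,-1], roll=[0,0,0])

```text
clock: 5.62
position: [0.5452, 0.0566, 0.0892]
ee_rot: [0.441, 0.553, -0.441, 0.552]
force: [-2.5, -0.6, 1.9]
opening: 0.0004
```

```bash
python3 - <<'E'
from h import *
plan(0.041,0.018,0.01)
cv2.imwrite('pics/p4.png',cv2.resize(ctrl.capture('scene')[150:370,190:410],None,fx=2.5,fy=2.5))
E
```

```text
t 5.625 pos [0.5452 0.0566 0.0892] F [-2.5 -0.6  1.9] target [0.5452 0.0578 0.0867] dp [ 0.017  0.001 -0.008] jaw yaw 12.77 x axis [-0.  0. -1.] z axis [ 0.221 -0.975 -0.   ]
```

View pics/p4.png

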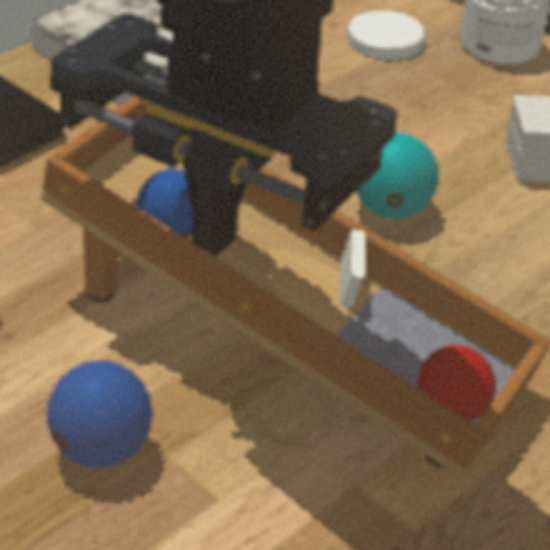

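Emit:
arm_command([
  [-0.02,-0.04,0],
  [-0.15,-0.06,0],
  [-0.4,-0.06,0],
  [-0.7,-0.06,0],
  [-0.9,-0.06,0],
  [-0.9,-0.06,0],
], claw=[-1,-1,-1,-1,-1,-1], roll=[0,0,0,0,0,0])

```text
clock: 6.42
position: [0.5384, 0.0546, 0.2281]
ee_rot: [0.443, 0.551, -0.44, 0.554]
force: [-1.0, 0.6, -0.6]
opening: 0.0008
```

```bash
python3 - <<'E'
from h import *
plan(0.041,0.018,0.01)
cv2.imwrite('pics/p5.png',cv2.resize(ctrl.capture('scene')[150:370,190:410],None,fx=2.5,fy=2.5))
E
```

```text
t 6.425 pos [0.5384 0.0546 0.2281] F [-1.   0.6 -0.6] target [0.5452 0.0578 0.0867] dp [ 0.943  0.043 -0.01 ] jaw yaw 12.75 x axis [ 0.006  0.002 -1.   ] z axis [ 0.221 -0.975 -0.001]
```

View pics/p5.png

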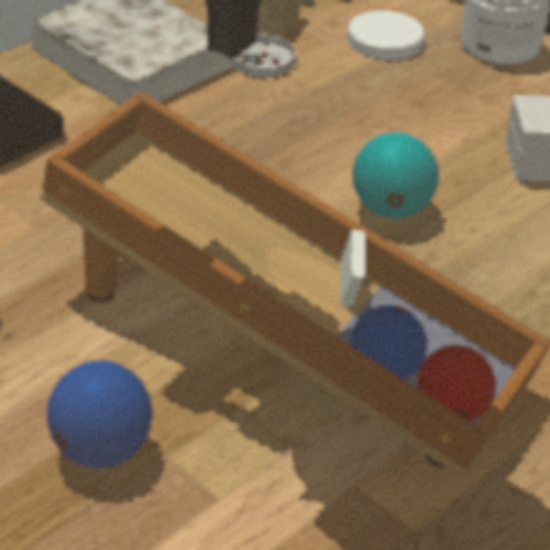

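Emit:
arm_command([
  [0,0,-0.2],
  [0,0,-0.5],
  [0,0,-0.8],
  [0,0,-1],
  [0,0,-1],
  [0,0,-1],
  [0,0,-1],
  [0,0,-1],
  [0,0,-1],
  [0,0,-1],
  [0,0,-1],
  [0,0,-1],
], claw=[-1,-1,-1,-1,-1,-1,-1,-1,-1,-1,-1,-1], roll=[0,0,0,0,0,0,0,0,0,0,0,0])

```text
clock: 7.98
position: [0.5037, 0.2009, 0.2243]
ee_rot: [0.441, 0.553, -0.441, 0.553]
force: [0.4, -1.0, 0.8]
opening: 0.0002
```

```bash
cat > m.py <<'E'
from h import *
from scipy.optimize import least_squares
def cen(im):
    h=cv2.cvtColor(im,cv2.COLOR_BGR2HSV);out=[]
    for nm,k in(('red',((h[...,0]<6)|(h[...,0]>172))&(h[...,1]>170)&(h[...,2]>50)),('blue',(h[...,0]>102)&(h[...,0]<125)&(h[...,1]>120))):
        n,l,s,c=cv2.connectedComponentsWithStats(k.astype('uint8'))
        for i in range(1,n):
            if s[i,4]>150: out.append((nm,s[i].tolist(),c[i].round(1)))
    return out
for r in range(2):
  for n in('scene','top'):
    im=ctrl.capture(n)
    cv2.imwrite(f'pics/{n}6.png',cv2.resize(im[150:370,190:410],None,fx=2.5,fy=2.5))
    for nm,s,c in cen(im):
        f=least_squares(lambda q:(proj(n,ch2w(CH,[bead(*q)]))[0]-c),[-.1,0]);print(n,nm,s,c,f.x.round(4))
o=ctrl.get_obs();print(o['clock'],o['position'],o['force'])
E
python3 m.py
```

```text
scene red [358, 289, 29, 24, 458] [371.8 299.3] [-0.1212  0.0117]
scene blue [332, 273, 26, 19, 326] [344.  281.2] [-0.0755  0.0113]
scene blue [215, 295, 31, 22, 369] [231.4 303.5] [0.0153 0.1574]
top red [265, 328, 23, 25, 301] [275.9 339.2] [-0.1229  0.0159]
top blue [168, 244, 30, 32, 712] [182.1 259.4] [0.0295 0.1349]
top blue [258, 302, 24, 24, 387] [269.  312.9] [-0.0797  0.0185]
scene red [358, 289, 29, 25, 464] [372.  299.4] [-0.1215  0.0117]
scene blue [332, 273, 26, 18, 321] [344. 281.] [-0.0753  0.0109]
scene blue [214, 295, 33, 22, 369] [231.4 303.6] [0.0152 0.1576]
top red [265, 329, 23, 22, 291] [275.8 338.9] [-0.1224  0.016 ]
top blue [168, 244, 30, 32, 711] [182.1 259.3] [0.0296 0.1349]
top blue [258, 302, 24, 23, 386] [268.9 312.8] [-0.0795  0.0186]
8.175 [0.50372745 0.20094179 0.22430633] [ 0.58723497  0.476105   -0.15885466]
```

View pics/scene6.png

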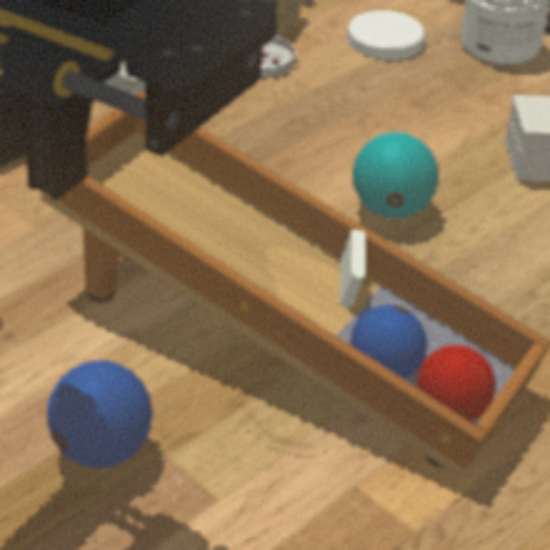

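View pics/top6.png

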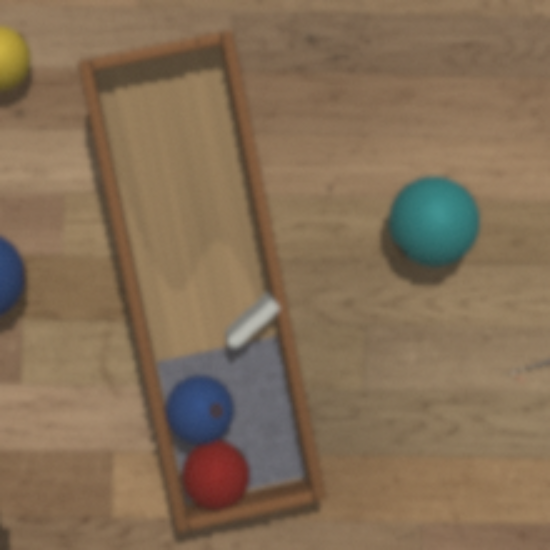

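```bash
python3 -c "
from rig import ctrl
print(ctrl.finish_job())"
```

```text
the job is handed in; nothing more can be done
None
```

Both beads rolled down into the felt-lined catch end and I handed the job in at about 8.2 s. The interface gives no verdict, so the result rests on my last pictures.

**What I did:** The blue bead in the chute was the upper, blocking one. I left the bigger blue, turquoise and yellow balls alone. With the gripper closed, I reached in downhill of the blue bead and pushed it about 77 mm up the slope (planned from the finger position). The red bead rolled out through the opening. I then backed off, lifted clear, and the blue bead followed.

**Last checks:**

| Bead | Chute x (limits -0.150 to -0.062 m) | Chute y (limits ±0.035 m) |
|---|---|---|
| Red | about -0.122 m | +0.012 to +0.016 m |
| Blue | -0.075 to -0.080 m | +0.011 to +0.019 m |

- **At rest:** positions changed by no more than 0.5 mm between two looks 0.1 s apart, and the arm stood clear of the chute.
- **Disagreement:** the two cameras differ by 4 to 8 mm, probably because the chute wall hides part of each bead in the scene view and the reflections shift its colour outline. Both readings lie within the limits.
- **Unexpected force:** at the top of the push the wrist read about 8 to 9 N, more than a free bead should give. It fell to about 3 N when I backed off before lifting. I did not find the cause, but it stayed well under the 40 N and 120 N limits.

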